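# Load the bench carrier for a pipetting run

### The arm

A 6-joint arm with a two-finger parallel gripper is mounted at the origin on the work surface. World frame = base frame: x ahead of the robot, y to its left, z up, the work surface at z = 0. Lengths are in m, angles in rad, forces in N, time in s.
With the tool pointing down it reaches from about 0.35 to 0.85 m from the base axis. Payload 8.1 kg.
Tool frame: the origin (TCP) lies at the very end of the fingers, on their centre line; the grasp point (between the pads) lies 19 mm behind it; z points along the fingers, y is the line along which they close (so a half turn about z gives the same grasp; the last joint's range is limited). The gripper opens to 93 mm and grips with 3 to 60 N. Pads are 15 mm wide; open, the fingers measure 128 mm over their backs; the gripper's body (75 mm by 188 mm) begins 65 mm behind the grasp point.
Start: joints at [1.099, 0.13, 1.488, -0, 1.523, -0.085], TCP at [0.226, 0.556, 0.219] pointing down, gripper open.
Joint ranges: [-2.96, 2.96], [-0.89, 2.26], [0.02, 2.5], [-1.34, 4.48], [0, 2.73], [-2.66, 2.66]. Speed limits (rad/s): [2.39, 2.39, 2.79, 3.14, 3.14, 3.14].

### API

Orientations are given as a rotation vector (axis times angle).
In Python, from plant import monitor, eyes, ticket gives the robot as it stands.
- The arm moves only by the tool arm_command, never from a script. Its argument "deltas" is a list that holds one entry, the list of rows, each a list of 6 numbers: the shift along the world's x, y, z in cm, then the turn, a rotation vector about the world's x, y, z in degrees. In form: [[[tx, ty, tz, rx, ry, rz], ...]]. A call has 1 to 12 rows; each row shifts and turns the commanded pose from where the row before left it; what a row does not reach is not made up. A row lasts 1/12 s, in which the tool goes at most 41.7 mm and 7.16 degrees, less where a joint would pass 70% of its speed; a pose out of reach is approached as far as the arm can. A call is refused whole if a number of a shift passes 4.17 or a number of a turn 7.16, either way. A call with a gripper value outside its range is refused whole. "gripper" is the opening, from -1 (shut) to 1 (fully open), set as the call begins (left out, the last holds). The fingers move at their own pace and stop on an object; "squeeze" is the grip in N (left out, the last holds). Time passes only in rows, so rows that do not move let the fingers close. It gives the time, the measured TCP pose, the force, the opening and the grip force at its end, in the units of the state.
- monitor.read_state(): the state, without advancing time (a new reading comes with each control period).
- eyes.read_camera(name): name is "side" or "top"; returns the picture (384x512x3 uint8, blue, green, red); there is no depth.
- eyes.camera_model(name): a dict with "fx", "fy", "cx", "cy" (pixels), "k1" (the pictures are not rectified: a ray, as slopes to the right and down, at radius r is drawn at 1 + k1 r^2 times it, then the intrinsics apply), "rvec" (rotation vector, rad) and "tvec" (3), from world to camera coordinates, as OpenCV has them. Camera axes: x right, y down, z forward; pixel columns grow to the right and rows downward; lengths in m; the calibration is good to about 2 mm. A picture is of the moment at which its call begins. camera_model takes no time and is no camera call.
- ticket.close_job(): hands the job in; it is judged then, once.
The state is a dict: "t": time; "q": joint angles; "dq": joint speeds; "joint_torque": joint torques, N m; "tool_pos": TCP position; "orientation": TCP orientation; "force": force on the tool from outside, world axes, zero at the start; "wrist_torque": the same for the moment, N m; "opening": finger opening in m; "gripper_force": force on a finger pad.
Only numpy, scipy, OpenCV 4.12 (cv2) and the standard library are available. Lean on these libraries where they do the work, as an engineer would, in place of code of your own. Each camera call takes 0.05 s, during which the arm holds its last target. There are 200 camera calls.

### The job

Load the three-bay carrier for the next run, everything standing flat on the floor of its bay: the steel beaker in the end bay beside the carrier's grip tab, the screw-cap jar next to it in the middle bay, and the tip box in the bay on the jar's other side, with its long side along the row of bays. Put the knobbed steel cover on top of the beaker, knob up, so that it covers the whole mouth. Keep beaker and jar upright all the while, leave the tube rack, wash bottle and timer where they stand, and let go of everything at the end.

Things in the scene. Friction and masses are not known exactly. Their poses are not given: they have to be found in the camera images.
- carrier: White tray with grey bay floors, fixed to the bench, 290 (its x) by 100 mm, any way round; three open bays in a row along x; flat grip tab (6 mm thick, 56 wide, 32 long) on its +x end only. Origin: centre of underside, z up. Bays 90 by 90 mm inside, centres at x = +95 (beside the tab), 0 and -95 mm, y = 0; bay floor 5 mm, tops of the 5 mm walls 12 mm above the bench.
- beaker: Straight round stainless steel beaker without handle, open at the top, outer diameter 60 mm, height 75 mm, wall 3 mm, about 120 g. Stands upright on the bench. Origin: centre of its underside, z up.
- jar: Round white plastic jar with black screw cap and paper label, closed, diameter 58 mm, height 95 mm with cap, about 220 g. Stands upright. Origin: centre of its underside, z up.
- tipbox: Small closed pipette-tip box, blue lower half and pale upper half, 70 mm long (its x), 56 mm wide (its y), 50 mm high, about 120 g. The two ends are alike. Origin: centre of its underside, z up.
- cover: Flat round steel cover for the beaker, 84 mm in diameter and 5 mm thick, flat underneath, with an upright black cylindrical knob in the centre of its top (18 mm diameter, 26 mm tall, top 31 mm above the underside), about 90 g. Lies on the bench, knob up. Origin: centre of the underside, z up.
- tube_rack: Bystander: blue tube rack, 70 mm (x) by 160 mm (y), 50 mm high, loose. Origin: centre of the underside.
- wash_bottle: Bystander: cream wash bottle with red cap and bent white spout, 60 mm diameter, 180 mm high, loose. Origin: centre of the underside.
- timer: Bystander: flat grey bench timer, 60 by 75 mm, 18 mm high, loose. Origin: centre of the underside.
Not all that is in view belongs to the job. What is shaped like the tipbox but green or purple is not meant. Leave any orange look-alike of the jar alone.

How it is judged:
By the outcome, as a careful person would: the job done as asked, in the order asked, and still so for the second after the job is handed in, with the robot touching nothing.
It also fails if it takes over 120 s, if anything falls off the work surface, if the arm or the gripper's body presses on something with over 40 N, if the wrist force passes 120 N, or if a joint passes its speed limit or range.

## Working session

There is one attempt and no reset: what is moved stays moved. The work goes in short steps, Python scripts to look and compute and a tool call to move; the robot and the scene stay as the last step left them, time stands still between calls to the robot, and variables do not carry over. Pictures are saved under pics/ and viewed, at most 14 in all, crops included, and the job is handed in when it is done.

Besides the shell and the picture viewer there is one more tool, called after ">>>" in YAML: its name, and indented under it one key for each argument. arm_command: Moves the arm, as the interface text tells. Its arguments: {"type":"object","properties":{"deltas":{"type":"array"},"gripper":{"type":"number"},"squeeze":{"type":"number"}},"required":["deltas"]}

```bash
mkdir -p pics; ls; python3 - <<'E'
from plant import monitor, eyes
import cv2
for n in("top","side"):
    cv2.imwrite(f"pics/{n}0.png",eyes.read_camera(n)); print(n,eyes.camera_model(n))
s=monitor.read_state(); print(s)
E
```

```text
pics
top {'fx': 495.1178950647143, 'fy': 495.1178950647143, 'cx': 262.15512642875467, 'cy': 206.10944064377026, 'k1': 0.028964453690478557, 'rvec': array([ 2.18865967, -2.15789412,  0.06524521]), 'tvec': array([0.02318427, 0.57229962, 1.76814133])}
side {'fx': 465.10299072858487, 'fy': 465.10299072858487, 'cx': 260.2179121755415, 'cy': 195.9445367151311, 'k1': -0.15071547331493418, 'rvec': array([ 2.24593831, -1.03425424,  0.35883942]), 'tvec': array([-0.36089506,  0.33334387,  1.38322917])}
{'t': 0.1, 'q': array([ 1.09860449e+00,  1.31098338e-01,  1.48916885e+00, -8.30910599e-06,
        1.52304974e+00, -8.54088595e-02]), 'dq': array([ 0.00066658, -0.00066237, -0.00171669, -0.0010521 ,  0.00078703,
        0.0007065 ]), 'joint_torque': array([-6.22907628e-04, -5.61338353e+01, -4.93096626e+01,  7.69335986e-02,
        2.91252485e-02, -3.57645024e-05]), 'tool_pos': array([0.22607   , 0.5552044 , 0.21768564]), 'orientation': array([-6.03686730e-01, -3.08256853e+00,  2.60709948e-03]), 'force': array([ 0.06434198, -1.14968999, -0.62037115]), 'wrist_torque': array([-0.03869157, -0.04566832,  0.01422946]), 'gripper_force': 0.0, 'opening': 0.0926849884091324}
```

```bash
python3 - <<'E'
import cv2
for n in("top","side"):
    i=cv2.imread(f"pics/{n}0.png"); cv2.imwrite(f"pics/{n}0b.png",cv2.resize(i,(768,576),interpolation=cv2.INTER_CUBIC))
E
```

```text
(no output)
```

View pics/top0b.png

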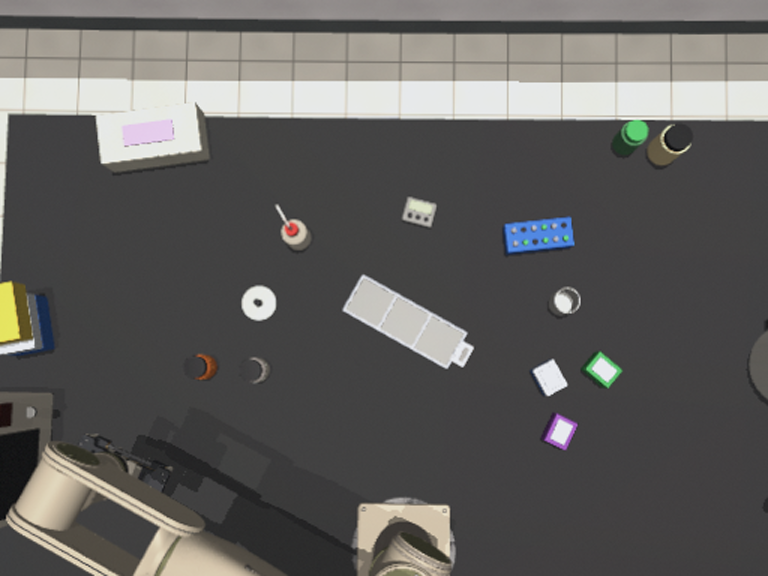

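View pics/side0b.png

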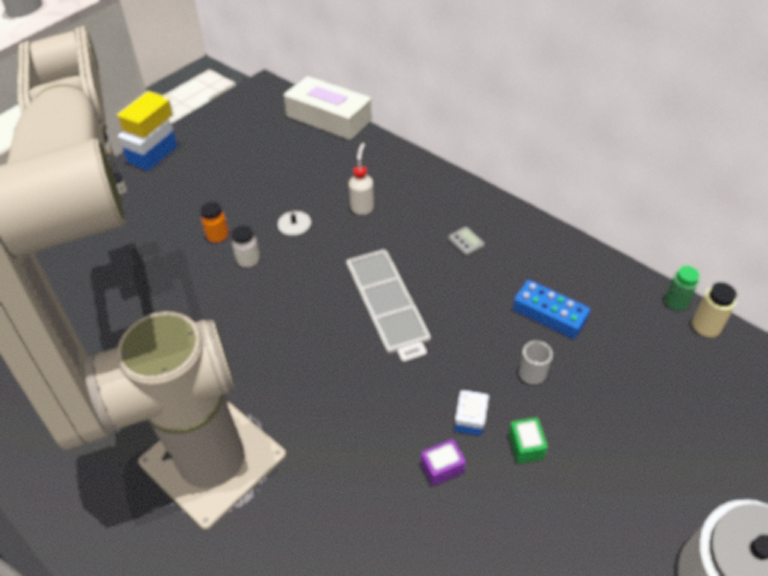

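The top view (enlarged pixels) shows:
- tipbox at (550,377) and beaker at (565,301)
- white jar at (257,370), with the orange look-alike at (200,367)
- cover at (259,303)
- carrier from (355,287) to (455,350), with its tab at the lower right (463,353)

The side view agrees. Next I look at crops for precise outlines.

```bash
cat > h.py <<'E'
import numpy as np, cv2
from plant import monitor, eyes
from scipy.optimize import minimize, least_squares
M={n:eyes.camera_model(n) for n in("top","side")}
def proj(n,P):
    m=M[n]; R=cv2.Rodrigues(m["rvec"])[0]; c=np.atleast_2d(P)@R.T+m["tvec"]
    s=c[:,:2]/c[:,2:]; s=s*(1+m["k1"]*(s**2).sum(1,keepdims=True))
    return s*[m["fx"],m["fy"]]+[m["cx"],m["cy"]]
def ray(n,uv):
    m=M[n]; R=cv2.Rodrigues(m["rvec"])[0]; d=(np.array(uv,float)-[m["cx"],m["cy"]])/[m["fx"],m["fy"]]; s=d.copy()
    for _ in range(20): s=d/(1+m["k1"]*(s@s))
    v=R.T@np.r_[s,1]; return -R.T@m["tvec"], v/np.linalg.norm(v)
def plane(n,uv,z):
    o,v=ray(n,uv); return o+v*(z-o[2])/v[2]
def tri(a,b):
    (o,v),(p,w)=ray("top",a),ray("side",b)
    st=np.linalg.lstsq(np.c_[v,-w],p-o,rcond=None)[0]
    A,B=o+st[0]*v,p+st[1]*w; return (A+B)/2, np.linalg.norm(A-B)*1e3
E
python3 - <<'E'
from h import *
C={"jar":((171,247),(163,165)),"cover":((172,202),(196,148)),"tip":((367,251),(315,274)),"beaker":((377,200),(357,241)),"carr":((273,214),(258,202))}
rows=[]
for k,n in enumerate(("top","side")):
    im=cv2.imread(f"pics/{n}0.png"); r=[]
    for o,c in C.items():
        h=50 if o=="carr" else 22
        u,v=c[k]; cr=im[v-h:v+h,u-h:u+h]; r.append(cv2.resize(cr,(260,260),interpolation=cv2.INTER_NEAREST))
    rows.append(r)
a=np.vstack([np.hstack([rows[0][0],rows[1][0],rows[0][1]]),np.hstack([rows[1][1],rows[0][2],rows[1][2]])])
b=np.vstack([np.hstack([rows[0][3],rows[1][3],rows[0][4]])])
cv2.imwrite("pics/a.png",a); 
for o,uv in (("jar",(170.8,246.2)),("cover",(172.2,201.5)),("tip",(366,251)),("beaker",(377,200))):
    n="top"; im=cv2.imread("pics/top0.png"); print(o,plane("top",uv,.05), plane("side",C[o][1],.05))
im=cv2.imread("pics/top0.png");print(im[240:253,160:182].max(2))
E
```

```text
jar [0.42285396 0.35257479 0.05      ] [0.4137639  0.35215673 0.05      ]
cover [0.58194919 0.35227214 0.05      ] [0.55441894 0.32272582 0.05      ]
tip [ 0.41632088 -0.33690493  0.05      ] [ 0.40489131 -0.34594806  0.05      ]
beaker [ 0.59698574 -0.37599009  0.05      ] [ 0.58762657 -0.37628244  0.05      ]
[[ 66  63  60  61  64  67  69  71  67  58  87 124 141 137 116 100  80  64
   61  64  66  65]
 [ 65  59  62  67  66  66  66  67  69  69  66  58 109 150 146 120  93  79
   65  61  64  67]
 [ 64  63  66  64  65  65  66  68  70  68  70  68  55 106 150 133 110 111
   76  61  63  66]
 [ 64  64  65  64  66  66  67  66  68  69  68  70  63  52 121 145 130 126
   88  72  61  64]
 [ 60  62  63  65  64  66  66  67  68  69  69  69  72  58 113 153 130 101
   92  81  59  61]
 [ 64  64  64  64  65  64  67  67  68  68  69  69  69  56  82 133 141 113
   94  83  61  61]
 [ 64  64  62  65  65  65  66  67  68  68  69  70  71  58  65 123 138 105
   93  83  63  61]
 [ 65  64  64  63  64  65  66  66  69  68  68  70  70  59  66 123 133  92
   89  80  61  62]
 [ 64  63  63  64  65  64  67  67  68  67  69  69  71  56  88 134 132 102
   87  75  60  63]
 [ 61  63  63  64  66  66  66  67  68  68  68  68  68  56 123 153 122 106
   83  66  63  67]
 [ 58  63  64  64  64  65  65  66  66  67  68  69  59  67 129 142  98  87
   74  59  64  66]
 [ 66  62  62  64  65  65  65  66  68  67  68  66  64 106 136 125 102  81
   61  58  67  66]
 [ 66  64  62  62  65  65  65  65  69  67  66  79 104 134 134 113 102  69
   60  66  66  66]]
```

View pics/a.png

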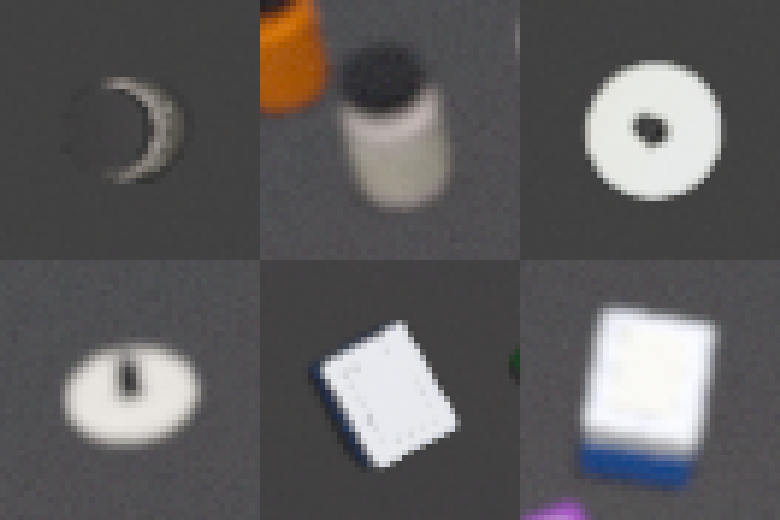

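The crops show the jar with its black cap and white body, the cover disc with its black knob, and the tipbox with its pale top turned about 25–30° in the image. I fit silhouettes in both views, leaving z free as a check on height.

```bash
cat > fit.py <<'E'
from h import *
def cyl(r,z0,z1,dz=0):
    a=np.linspace(0,2*np.pi,48,endpoint=False); c=np.c_[r*np.cos(a),r*np.sin(a)]
    return np.vstack([np.c_[c,0*a+z0],np.c_[c,0*a+z1]])
def box(x0,x1,y0,y1,z0,z1): return np.array([[x,y,z] for x in(x0,x1) for y in(y0,y1) for z in(z0,z1)],float)
PARTS={"beaker":[cyl(.03,0,.075)],"jar":[cyl(.029,0,.095)],"tipbox":[box(-.035,.035,-.028,.028,0,.05)],
 "cover":[cyl(.042,0,.005),cyl(.009,.005,.031)],
 "carrier":[box(-.145,.145,-.05,.05,0,.012),box(.145,.177,-.028,.028,.003,.009)]}
S=4
def render(n,parts,p,roi,sh):
    u0,v0,u1,v1=roi; m=np.zeros(((v1-v0)*S,(u1-u0)*S),np.uint8)
    x,y,z,a=p; R=np.array([[np.cos(a),-np.sin(a),0],[np.sin(a),np.cos(a),0],[0,0,1]])
    for P in parts:
        q=(proj(n,P@R.T+[x,y,z])+.5-[u0,v0])*S-.5
        cv2.fillConvexPoly(m,cv2.convexHull((q*16).round().astype(np.int32)),255,shift=4)
    return cv2.resize(m,(u1-u0,v1-v0),interpolation=cv2.INTER_AREA)/255.
def mask(im,roi,thr):
    u0,v0,u1,v1=roi; c=im[v0:v1,u0:u1].astype(float)
    bg=np.median(np.vstack([c[0],c[-1],c[:,0],c[:,-1]]),0)
    d=np.abs(c-bg).max(2)
    return np.clip((d-thr/2)/thr,0,1)
def fit(name,ims,p0,views=("top","side"),free="xyza",thr=(40,40),pad=14):
    parts=PARTS[name]; obs={}
    for n,t in zip(views,thr):
        q=np.vstack([proj(n,P+np.array(p0[:3])) for P in parts]) if name!="carrier" else np.vstack([proj(n,(P@np.array([[np.cos(p0[3]),np.sin(p0[3]),0],[-np.sin(p0[3]),np.cos(p0[3]),0],[0,0,1]]))+np.array(p0[:3])) for P in parts])
        lo=(q.min(0)-pad).astype(int).clip(0); hi=(q.max(0)+pad).astype(int)
        roi=(*lo,*hi); m=mask(ims[n],roi,t)
        b=(m>.5).astype(np.uint8); k,l,st,_=cv2.connectedComponentsWithStats(b)
        q0=q.mean(0)-lo; best=max(range(1,k),key=lambda i:st[i,4]-20*np.hypot(*(st[i,:2]+st[i,2:4]/2-q0)))
        keep=cv2.dilate((l==best).astype(np.uint8),np.ones((3,3))); m=m*keep
        cs=cv2.findContours((m>.5).astype(np.uint8),cv2.RETR_EXTERNAL,cv2.CHAIN_APPROX_NONE)[0]
        f=np.zeros(m.shape,np.uint8); cv2.drawContours(f,cs,-1,1,-1); m=np.where(cv2.erode(f,np.ones((3,3)))>0,1,m)
        obs[n]=(roi,m)
    idx=["xyza".index(c) for c in free]
    def full(v): p=np.array(p0,float); p[idx]=v; return p
    def cost(v): return sum(((render(n,parts,full(v),r,0)-m)**2).sum()/m.sum() for n,(r,m) in obs.items())
    best=None
    for _ in range(2):
        v0=np.array(p0,float)[idx] if best is None else best.x
        st=np.array([.012,.012,.012,.25])[idx]/(1 if best is None else 4)
        sim=np.vstack([v0]+[v0+np.eye(len(v0))[i]*st[i] for i in range(len(v0))])
        best=minimize(cost,v0,method="Nelder-Mead",options=dict(initial_simplex=sim,xatol=1e-5,fatol=1e-6,maxiter=600))
    return full(best.x),best.fun
E
cat > run1.py <<'E'
from fit import *
ims={n:cv2.imread(f"pics/{n}0.png") for n in M}
def show(*a): print(a[0],np.round(a[1][0],4),round(a[1][1],3))
for v in (("top","side"),("top",),("side",)):
    print(v); F=(lambda s:s) if len(v)==2 else (lambda s:s.replace("z",""))
    show("beaker",fit("beaker",ims,[.59,-.374,0,0],v,F("xyz")))
    show("cover",fit("cover",ims,[.575,.35,0,0],v,F("xyz")))
    show("tipbox",fit("tipbox",ims,[.41,-.335,0,1.0],v,F("xyza")))
    show("tipbox",fit("tipbox",ims,[.41,-.335,0,-.6],v,F("xyza")))
    c=plane("top",(273,214),0); e=plane("top",(308,235),0); a=np.arctan2(*(e-c)[1::-1])
    show("carrier",fit("carrier",ims,[c[0],c[1],0,a],v,F("xyza")))
show("jar",fit("jar",ims,[.41,.35,0,0],("side",),"xy",(20,)))
show("jar",fit("jar",ims,[.41,.35,0,0],("side",),"xyz",(20,)))
E
python3 run1.py
```

```text
('top', 'side')
beaker [ 0.5954 -0.3738  0.0041  0.    ] 0.327
cover [0.5855 0.362  0.0006 0.    ] 0.115
tipbox [ 0.4145 -0.3392  0.004   0.4824] 0.14
tipbox [ 0.4146 -0.3381  0.0089 -0.8286] 0.5
carrier [ 0.5441  0.005   0.0042 -2.0662] 0.089
('top',)
beaker [ 0.5973 -0.3781  0.      0.    ] 0.196
cover [0.5856 0.362  0.     0.    ] 0.022
tipbox [ 0.4147 -0.3406  0.      0.5274] 0.058
tipbox [ 0.414  -0.3415  0.     -0.7283] 0.282
carrier [ 0.5455  0.0054  0.     -2.067 ] 0.024
('side',)
beaker [ 0.5973 -0.3713  0.      0.    ] 0.095
cover [0.5838 0.3642 0.     0.    ] 0.09
tipbox [ 0.4162 -0.3364  0.      0.4116] 0.064
tipbox [ 0.4197 -0.3332  0.     -1.0505] 0.162
carrier [ 0.5431  0.0065  0.     -2.0631] 0.065
jar [0.4167 0.3563 0.     0.    ] 0.103
jar [ 0.4491  0.409  -0.0596  0.    ] 0.08
```

```bash
cat > ov.py <<'E'
from fit import *
def overlay(fn,ims,objs,K=8,h=16,wid=3):
    t=[]
    for name,p in objs:
        for n in("top","side"):
            x,y,z,a=p; R=cv2.Rodrigues(np.array([0,0,a]))[0]
            P=PARTS[name]; c=np.array([x,y,.03]); hh=h if name!="carrier" else 48
            o=proj(n,c)[0].round().astype(int)-hh; k=260/(2*hh)
            cr=cv2.resize(ims[n][o[1]:o[1]+2*hh,o[0]:o[0]+2*hh],(260,260),interpolation=cv2.INTER_CUBIC)
            cr=cv2.convertScaleAbs(cr,alpha=1.6,beta=-20)
            for Q in P:
                q=((proj(n,Q@R.T+[x,y,z])+.5-o)*k-.5).round().astype(np.int32)
                if len(q)>8: [cv2.polylines(cr,[s],True,(0,0,255),1) for s in (q[:48],q[48:])]
                else: [cv2.polylines(cr,[q[[i,j,l,m]]],True,(0,0,255),1) for i,j,l,m in ((0,2,6,4),(1,3,7,5))]
            t.append(cr)
    while len(t)%wid: t.append(np.zeros_like(t[0]))
    cv2.imwrite(fn,np.vstack([np.hstack(t[i:i+wid]) for i in range(0,len(t),wid)]))
E
python3 - <<'E'
from ov import *
ims={n:cv2.imread(f"pics/{n}0.png") for n in M}
overlay("pics/o1.png",ims,[("beaker",(.5965,-.3745,0,0)),("jar",(.4167,.3563,0,0)),("tipbox",(.415,-.339,0,.49))])
E
```

```text
Traceback (most recent call last):
  File "ov.py", line 6, in overlay
    x,y,z,a=p; R=cv2.Rodrigues(np.array([0,0,a]))[0]
                 ~~~~~~~~~~~~~^^^^^^^^^^^^^^^^^^^
cv2.error: OpenCV(4.12.0) /io/opencv/modules/calib3d/src/calibration_base.cpp:151: error: (-210:Unsupported format or combination of formats) The matrices must have 32f or 64f data type in function 'Rodrigues'
```

```bash
sed -i 's/\[0,0,a\]/[0.,0.,float(a)]/' ov.py
python3 - <<'E'
from ov import *
ims={n:cv2.imread(f"pics/{n}0.png") for n in M}
overlay("pics/o1.png",ims,[("beaker",(.5965,-.3745,0,0)),("jar",(.4167,.3563,0,0)),("tipbox",(.415,-.339,0,.49))])
E
```

```text
(no output)
```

View pics/o1.png

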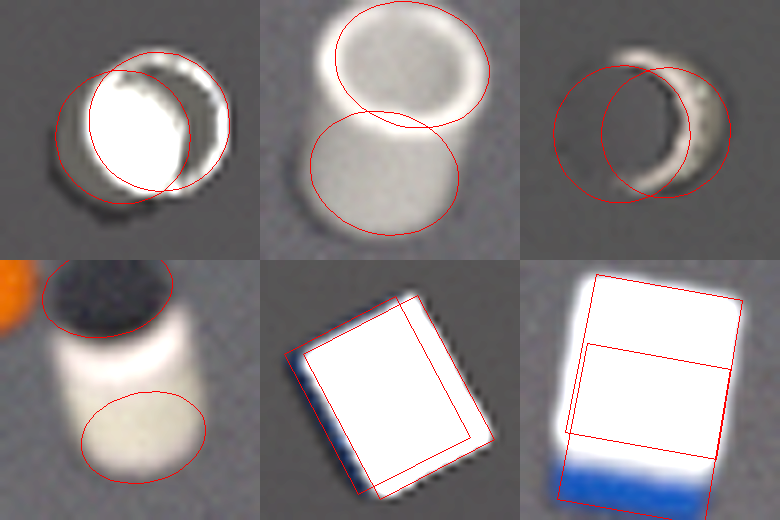

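The overlays put these poses in place:

| Thing | x | y | yaw |
|---|---|---|---|
| beaker | 0.597 | -0.375 | – |
| jar | 0.4185 | 0.3555 | – |
| tipbox | 0.415 | -0.339 | 0.49 |
| cover | 0.585 | 0.3625 | – |
| carrier | 0.5445 | 0.0055 | -2.066 |

Fitted heights are within 4 mm of the bench, and all points are within reach. I will grip across the row with the closing axis at -28.4°, starting with the beaker.

>>> arm_command:
  deltas:
    - [[1.54,-3.87,0,0,0,-4],[1.54,-3.87,0,0,0,-4],[1.54,-3.87,0,0,0,-4],[1.54,-3.87,0,0,0,-4],[1.54,-3.87,0,0,0,-4],[1.54,-3.87,0,0,0,-4],[1.54,-3.87,0,0,0,-4],[1.54,-3.87,0,0,0,-4],[1.54,-3.87,0,0,0,-4],[1.54,-3.87,0,0,0,-4],[1.54,-3.87,0,0,0,-4],[1.54,-3.87,0,0,0,-4]]
  gripper: 1

```text
t: 1.1
tool_pos: [0.4111, 0.0893, 0.2185]
orientation: [1.81, 2.568, 0.0]
force: [0.8, 0.3, 0.5]
opening: 0.0932
gripper_force: 0.0
```

>>> arm_command:
  deltas:
    - [[1.54,-3.87,0,0,0,-4],[1.54,-3.87,0,0,0,-4],[1.54,-3.87,0,0,0,-4],[1.54,-3.87,0,0,0,-4],[1.54,-3.87,0,0,0,-4],[1.54,-3.87,0,0,0,-4],[1.54,-3.87,0,0,0,-4],[1.54,-3.87,0,0,0,-4],[1.54,-3.87,0,0,0,-4],[1.54,-3.87,0,0,0,-4],[1.54,-3.87,0,0,0,-4],[1.54,-3.87,0,0,0,-4]]

```text
t: 2.1
tool_pos: [0.596, -0.375, 0.2177]
orientation: [-2.697, -1.609, 0.001]
force: [0.5, 0.6, 0.8]
opening: 0.0928
gripper_force: 0.0
```

>>> arm_command:
  deltas:
    - [[0.1,0,-2.5,0,0,0],[0,0,-2.5,0,0,0],[0,0,-2.5,0,0,0],[0,0,-2.5,0,0,0],[0,0,-2.5,0,0,0],[0,0,-2.0,0,0,0],[0,0,-1.5,0,0,0],[0,0,-1.3,0,0,0],[0,0,-1.0,0,0,0],[0,0,0,0,0,0],[0,0,0,0,0,0]]

```text
t: 3.02
tool_pos: [0.5969, -0.3731, 0.0357]
orientation: [-2.695, -1.614, 0.0]
force: [0.7, -0.3, 0.2]
opening: 0.0931
gripper_force: 0.0
```

>>> arm_command:
  deltas:
    - [[0,0,0,0,0,0],[0,0,0,0,0,0],[0,0,0,0,0,0],[0,0,0,0,0,0],[0,0,0,0,0,0],[0,0,0,0,0,0],[0,0,0,0,0,0],[0,0,0,0,0,0],[0,0,0,0,0,0],[0,0,0,0,0,0]]
  gripper: -1
  squeeze: 18

```text
t: 3.85
tool_pos: [0.5968, -0.3731, 0.0361]
orientation: [-2.695, -1.614, 0.0]
force: [-3.3, 1.7, 5.8]
opening: 0.0593
gripper_force: 17.8
```

>>> arm_command:
  deltas:
    - [[0,0,0.3,0,0,0],[0,0,0.7,0,0,0],[0,0,1.2,0,0,0],[0,0,1.6,0,0,0],[0,0,1.6,0,0,0],[0,0,1.3,0,0,0],[0,0,0.8,0,0,0],[0,0,0.5,0,0,0]]

```text
t: 4.52
tool_pos: [0.5977, -0.3737, 0.118]
orientation: [2.693, 1.613, 0.002]
force: [0.6, -0.3, -1.4]
opening: 0.0594
gripper_force: 17.8
```

>>> arm_command:
  deltas:
    - [[-0.3,0.9,0,0,0,0],[-0.65,2.0,0,0,0,0],[-1.0,3.0,0,0,0,0],[-1.15,3.45,0,0,0,0],[-1.15,3.45,0,0,0,0],[-1.15,3.45,0,0,0,0],[-1.15,3.45,0,0,0,0],[-1.1,3.4,0,0,0,0],[-0.9,2.8,0,0,0,0],[-0.7,2.1,0,0,0,0],[-0.35,1.0,0,0,0,0],[-0.15,0.5,0,0,0,0]]

```text
t: 5.52
tool_pos: [0.4988, -0.0768, 0.1154]
orientation: [-2.693, -1.616, 0.0]
force: [-0.7, -0.2, -1.4]
opening: 0.0593
gripper_force: 17.8
```

>>> arm_command:
  deltas:
    - [[0,0,0,0,0,0],[0,0,0,0,0,0],[0,0,0,0,0,0]]

```text
t: 5.77
tool_pos: [0.4998, -0.0792, 0.1157]
orientation: [2.696, 1.613, -0.0]
force: [-0.2, -0.6, -1.5]
opening: 0.0594
gripper_force: 17.8
```

```bash
python3 - <<'E'
from h import *
t=[]
for n in M:
    im=eyes.read_camera(n); cv2.imwrite(f"pics/{n}1.png",im)
    u,v=proj(n,[.52,-.05,.05])[0].astype(int); t.append(cv2.resize(im[v-55:v+55,u-55:u+55],(400,400),interpolation=cv2.INTER_CUBIC))
cv2.imwrite("pics/b1.png",np.hstack(t)); print(monitor.read_state()["tool_pos"])
E
```

```text
[ 0.4996827  -0.07915844  0.11559847]
```

View pics/b1.png

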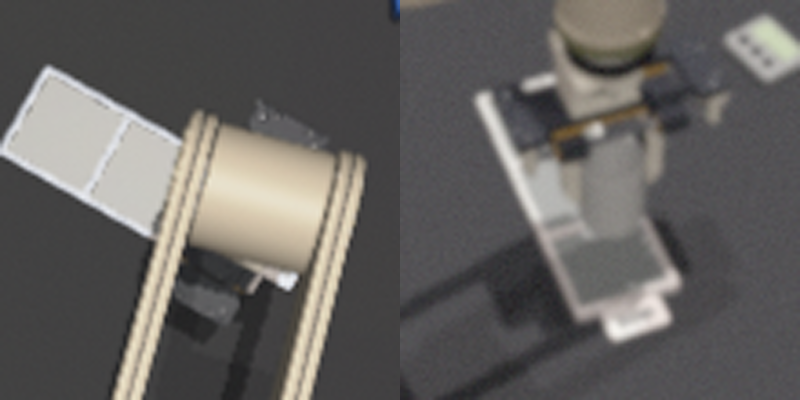

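The beaker hangs upright over the tab-end bay (side view about (615,195)). Lowering it.

>>> arm_command:
  deltas:
    - [[0,0.1,-0.5,0,0,0],[0,0,-1.0,0,0,0],[0,0,-1.3,0,0,0],[0,0,-1.3,0,0,0],[0,0,-1.2,0,0,0],[0,0,-0.8,0,0,0],[0,0,-0.6,0,0,0],[0,0,-0.4,0,0,0],[0,0,-0.2,0,0,0],[0,0,-0.1,0,0,0],[0,0,0,0,0,0],[0,0,0,0,0,0]]

```text
t: 6.87
tool_pos: [0.4999, -0.0772, 0.0422]
orientation: [2.695, 1.614, 0.001]
force: [-0.0, 0.9, -1.8]
opening: 0.0593
gripper_force: 17.8
```

>>> arm_command:
  deltas:
    - [[0,0,-0.1,0,0,0],[0,0,-0.05,0,0,0],[0,0,0,0,0,0],[0,0,0,0,0,0]]

```text
t: 7.2
tool_pos: [0.5001, -0.0773, 0.041]
orientation: [2.694, 1.614, 0.001]
force: [-2.0, 0.5, 5.6]
opening: 0.0594
gripper_force: 17.8
```

>>> arm_command:
  deltas:
    - [[0,0,0,0,0,0],[0,0,0,0,0,0],[0,0,0,0,0,0],[0,0,0,0,0,0],[0,0,0,0,0,0],[0,0,0.5,0,0,0],[0,0,1.5,0,0,0],[0,0,3,0,0,0],[0,0,3,0,0,0],[0,0,3,0,0,0],[0,0,3,0,0,0],[0,0,1.5,0,0,0]]
  gripper: 1

```text
t: 8.2
tool_pos: [0.501, -0.0775, 0.2]
orientation: [2.692, 1.612, 0.006]
force: [1.4, 0.2, 0.6]
opening: 0.0931
gripper_force: 0.0
```

>>> arm_command:
  deltas:
    - [[-0.7,3.6,0,0,0,0],[-0.7,3.6,0,0,0,0],[-0.7,3.6,0,0,0,0],[-0.7,3.6,0,0,0,0],[-0.7,3.6,0,0,0,0],[-0.7,3.6,0,0,0,0],[-0.7,3.6,0,0,0,0],[-0.7,3.6,0,0,0,0],[-0.7,3.6,0,0,0,0],[-0.7,3.6,0,0,0,0],[-0.7,3.6,0,0,0,0],[-0.5,3.6,0,0,0,0]]

```text
t: 9.2
tool_pos: [0.4165, 0.3567, 0.1956]
orientation: [-2.695, -1.615, -0.001]
force: [0.7, -0.4, 0.0]
opening: 0.0929
gripper_force: 0.0
```

>>> arm_command:
  deltas:
    - [[0,0,0,0,0,0],[0,0,0,0,0,0]]

```text
t: 9.37
tool_pos: [0.4166, 0.3565, 0.1951]
orientation: [2.692, 1.619, -0.001]
force: [-0.1, -0.4, 0.4]
opening: 0.093
gripper_force: 0.0
```

>>> arm_command:
  deltas:
    - [[0.2,-0.1,-1.5,0,0,0],[0,0,-2.5,0,0,0],[0,0,-2.5,0,0,0],[0,0,-2.5,0,0,0],[0,0,-2.5,0,0,0],[0,0,-1.5,0,0,0],[0,0,-1.2,0,0,0],[0,0,-0.8,0,0,0],[0,0,0,0,0,0],[0,0,0,0,0,0]]

```text
t: 10.2
tool_pos: [0.4199, 0.3537, 0.0457]
orientation: [2.696, 1.614, 0.001]
force: [0.8, -0.8, 0.2]
opening: 0.093
gripper_force: 0.0
```

>>> arm_command:
  deltas:
    - [[0,0,0,0,0,0],[0,0,0,0,0,0],[0,0,0,0,0,0],[0,0,0,0,0,0],[0,0,0,0,0,0],[0,0,0,0,0,0],[0,0,0,0,0,0],[0,0,0,0,0,0],[0,0,0,0,0,0],[0,0,0,0,0,0]]
  gripper: -1
  squeeze: 22

```text
t: 11.03
tool_pos: [0.4193, 0.3542, 0.0454]
orientation: [-2.695, -1.614, -0.0]
force: [-4.4, 1.9, 5.1]
opening: 0.0576
gripper_force: 22.0
```

>>> arm_command:
  deltas:
    - [[0,0,0.3,0,0,0],[0,0,0.7,0,0,0],[0,0,1.2,0,0,0],[0,0,1.7,0,0,0],[0,0,1.7,0,0,0],[0,0,1.4,0,0,0],[0,0,0.9,0,0,0],[0,0,0.6,0,0,0],[0.3,-0.9,0,0,0,0],[0.7,-1.9,0,0,0,0],[1.0,-2.8,0,0,0,0]]

```text
t: 11.95
tool_pos: [0.4387, 0.2978, 0.1293]
orientation: [-2.693, -1.617, 0.002]
force: [0.5, -0.1, -4.1]
opening: 0.057
gripper_force: 21.9
```

>>> arm_command:
  deltas:
    - [[1.3,-3.6,0,0,0,0],[1.3,-3.6,0,0,0,0],[1.3,-3.6,0,0,0,0],[1.3,-3.6,0,0,0,0],[1.3,-3.6,0,0,0,0],[1.2,-3.5,0,0,0,0],[1.0,-2.8,0,0,0,0],[0.8,-2.2,0,0,0,0],[0.5,-1.5,0,0,0,0],[0.3,-0.9,0,0,0,0],[0.2,-0.4,0,0,0,0],[0,0,0,0,0,0]]

```text
t: 12.95
tool_pos: [0.5441, 0.0042, 0.1295]
orientation: [-2.695, -1.613, 0.001]
force: [0.5, 0.7, -3.9]
opening: 0.0572
gripper_force: 21.9
```

>>> arm_command:
  deltas:
    - [[0,0,0,0,0,0],[0,0,0,0,0,0]]

```text
t: 13.12
tool_pos: [0.544, 0.0059, 0.1299]
orientation: [-2.694, -1.615, 0.0]
force: [0.7, -0.8, -2.3]
opening: 0.0573
gripper_force: 21.9
```

```bash
python3 - <<'E'
from h import *
t=[]
for n in M:
    im=eyes.read_camera(n); cv2.imwrite(f"pics/{n}2.png",im)
    u,v=proj(n,[.52,-.03,.05])[0].astype(int); t.append(cv2.resize(im[v-55:v+55,u-55:u+55],(400,400),interpolation=cv2.INTER_CUBIC))
cv2.imwrite("pics/b2.png",np.hstack(t)); print(monitor.read_state()["tool_pos"])
E
```

```text
[0.54414962 0.0058717  0.1300639 ]
```

View pics/b2.png

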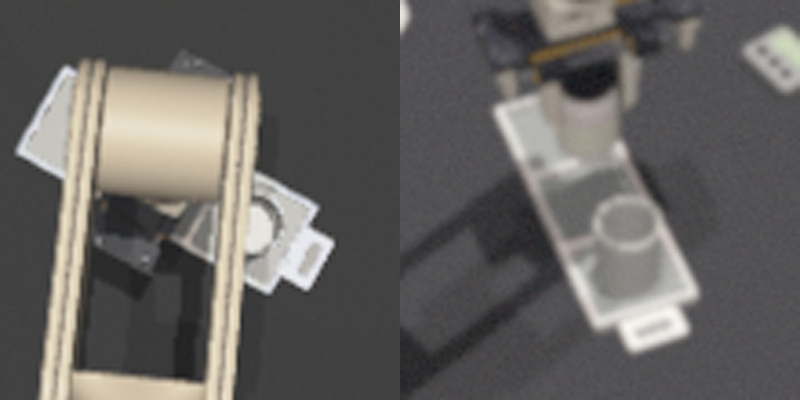

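The beaker stands inside the tab bay and the jar hangs upright over the middle bay (side view about (590,120)). Lowering the jar.

>>> arm_command:
  deltas:
    - [[0,0,-0.6,0,0,0],[0,0,-1.1,0,0,0],[0,0,-1.4,0,0,0],[0,0,-1.4,0,0,0],[0,0,-1.3,0,0,0],[0,0,-0.9,0,0,0],[0,0,-0.6,0,0,0],[0,0,-0.3,0,0,0],[0,0,-0.2,0,0,0],[0,0,-0.1,0,0,0],[0,0,0,0,0,0],[0,0,0,0,0,0]]

```text
t: 14.22
tool_pos: [0.545, 0.0048, 0.0518]
orientation: [2.695, 1.614, 0.001]
force: [-0.6, -0.9, -3.1]
opening: 0.0572
gripper_force: 21.9
```

>>> arm_command:
  deltas:
    - [[0,0,-0.1,0,0,0],[0,0,-0.08,0,0,0],[0,0,0,0,0,0],[0,0,0,0,0,0]]

```text
t: 14.55
tool_pos: [0.5451, 0.0049, 0.0504]
orientation: [2.695, 1.614, 0.002]
force: [-2.5, 0.1, 6.6]
opening: 0.0572
gripper_force: 22.0
```

>>> arm_command:
  deltas:
    - [[0,0,0,0,0,0],[0,0,0,0,0,0],[0,0,0,0,0,0],[0,0,0,0,0,0],[0,0,0,0,0,0],[0,0,0.5,0,0,0],[0,0,1.5,0,0,0],[0,0,3,0,0,0],[0,0,3,0,0,0],[0,0,3,0,0,0],[0,0,3,0,0,0],[0,0,2,0,0,0]]
  gripper: 1

```text
t: 15.55
tool_pos: [0.5454, 0.0048, 0.2133]
orientation: [2.693, 1.613, 0.005]
force: [0.6, -0.5, 0.1]
opening: 0.093
gripper_force: 0.0
```

>>> arm_command:
  deltas:
    - [[-1.08,-2.87,0,0,0,-2.8],[-1.08,-2.87,0,0,0,-2.8],[-1.08,-2.87,0,0,0,-2.8],[-1.08,-2.87,0,0,0,-2.8],[-1.08,-2.87,0,0,0,-2.8],[-1.08,-2.87,0,0,0,-2.8],[-1.08,-2.87,0,0,0,-2.8],[-1.08,-2.87,0,0,0,-2.8],[-1.08,-2.87,0,0,0,-2.8],[-1.08,-2.87,0,0,0,-2.8],[-1.08,-2.87,0,0,0,-2.8],[-1.08,-2.87,0,0,0,-2.8]]

```text
t: 16.55
tool_pos: [0.4141, -0.3409, 0.2098]
orientation: [3.047, 0.762, 0.001]
force: [0.0, -1.1, 0.7]
opening: 0.093
gripper_force: 0.0
```

>>> arm_command:
  deltas:
    - [[0,0,-2.5,0,0,0],[0,0,-2.5,0,0,0],[0,0,-2.5,0,0,0],[0,0,-2.5,0,0,0]]

```text
t: 16.88
tool_pos: [0.4147, -0.34, 0.1088]
orientation: [3.046, 0.765, 0.001]
force: [0.1, -0.4, 0.1]
opening: 0.0931
gripper_force: 0.0
```

>>> arm_command:
  deltas:
    - [[0,0.1,-2.0,0,0,0],[0,0,-2.0,0,0,0],[0,0,-2.0,0,0,0],[0,0,-1.5,0,0,0],[0,0,-0.9,0,0,0],[0,0,-0.5,0,0,0],[0,0,0,0,0,0],[0,0,0,0,0,0]]

```text
t: 17.55
tool_pos: [0.4152, -0.3389, 0.0211]
orientation: [3.046, 0.766, 0.001]
force: [0.8, -0.2, 0.3]
opening: 0.0926
gripper_force: 0.0
```

>>> arm_command:
  deltas:
    - [[0,0,0,0,0,0],[0,0,0,0,0,0],[0,0,0,0,0,0],[0,0,0,0,0,0],[0,0,0,0,0,0],[0,0,0,0,0,0],[0,0,0,0,0,0],[0,0,0,0,0,0],[0,0,0,0,0,0],[0,0,0,0,0,0]]
  gripper: -1
  squeeze: 18

```text
t: 18.38
tool_pos: [0.4148, -0.3386, 0.0205]
orientation: [3.047, 0.766, 0.0]
force: [-1.4, 1.0, 2.9]
opening: 0.0557
gripper_force: 18.0
```

>>> arm_command:
  deltas:
    - [[0,0,0.4,0,0,0],[0,0,1.0,0,0,0],[0,0,2.0,0,0,0],[0,0,2.8,0,0,0],[0,0,2.8,0,0,0],[0,0,2.5,0,0,0],[0,0,2.0,0,0,0],[0,0,1.0,0,0,0],[0,0,0.5,0,0,0],[0.4,1.0,0,0,0,0],[0.8,2.0,0,0,0,0],[1.2,2.9,0,0,0,0]]

```text
t: 19.38
tool_pos: [0.4377, -0.2791, 0.1684]
orientation: [-3.046, -0.762, 0.003]
force: [1.1, 0.2, -1.3]
opening: 0.0559
gripper_force: 18.0
```

>>> arm_command:
  deltas:
    - [[1.5,3.7,0,0,0,2.8],[1.5,3.7,0,0,0,2.8],[1.5,3.7,0,0,0,2.8],[1.5,3.7,0,0,0,2.8],[1.5,3.7,0,0,0,2.8],[1.5,3.7,0,0,0,2.8],[1.4,3.5,0,0,0,2.8],[1.3,3.2,0,0,0,2.8],[1.2,2.8,0,0,0,2.8],[1.0,2.4,0,0,0,2.8],[0.7,1.6,0,0,0,2.8],[0.5,1.2,0,0,0,2.6]]

```text
t: 20.38
tool_pos: [0.5886, 0.0923, 0.1677]
orientation: [-2.693, -1.614, 0.005]
force: [-0.0, -0.4, -1.6]
opening: 0.0556
gripper_force: 18.0
```

>>> arm_command:
  deltas:
    - [[0,0,-0.6,0,0,0],[0,0,-1.0,0,0,0],[0,0,-1.2,0,0,0],[0,0,-1.2,0,0,0],[0,0,-1.0,0,0,0],[0,0,0,0,0,0],[0,0,0,0,0,0]]

```text
t: 20.97
tool_pos: [0.5888, 0.0889, 0.1189]
orientation: [-2.698, -1.607, 0.004]
force: [-0.7, -0.4, -1.3]
opening: 0.0562
gripper_force: 18.0
```

```bash
python3 - <<'E'
from h import *
t=[]
for n in M:
    im=eyes.read_camera(n); cv2.imwrite(f"pics/{n}3.png",im)
    u,v=proj(n,[.55,.03,.05])[0].astype(int); t.append(cv2.resize(im[v-55:v+55,u-55:u+55],(400,400),interpolation=cv2.INTER_CUBIC))
cv2.imwrite("pics/b3.png",np.hstack(t)); s=monitor.read_state(); print(s["tool_pos"],s["orientation"])
E
```

```text
[0.59013191 0.08913471 0.12080086] [2.69819041e+00 1.60845947e+00 9.44298242e-04]
```

View pics/b3.png

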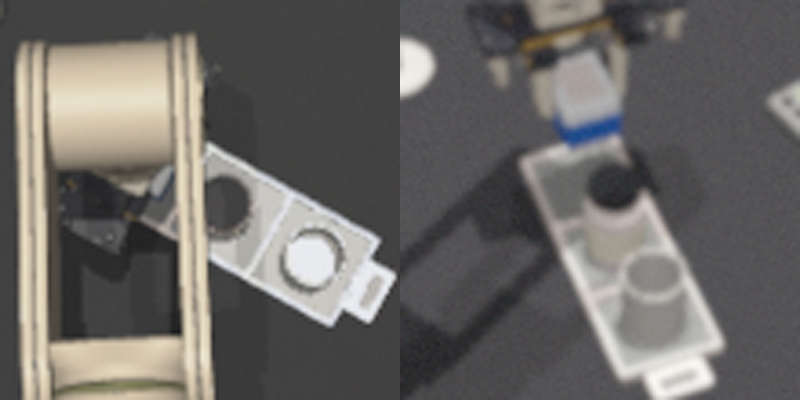

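Jar and beaker stand in their bays, and the tip box hangs over the third bay, aligned with the row. Lowering it.

>>> arm_command:
  deltas:
    - [[0,0,-0.6,0,0,0],[0,0,-1.2,0,0,0],[0,0,-1.6,0,0,0],[0,0,-1.6,0,0,0],[0,0,-1.5,0,0,0],[0,0,-1.1,0,0,0],[0,0,-0.8,0,0,0],[0,0,-0.5,0,0,0],[0,0,-0.3,0,0,0],[0,0,-0.1,0,0,0],[0,0,0,0,0,0],[0,0,0,0,0,0]]

```text
t: 22.07
tool_pos: [0.5905, 0.0895, 0.0281]
orientation: [2.697, 1.609, 0.002]
force: [-0.3, -0.4, -1.3]
opening: 0.0556
gripper_force: 18.0
```

>>> arm_command:
  deltas:
    - [[0,0,-0.15,0,0,0],[0,0,-0.1,0,0,0],[0,0,-0.05,0,0,0],[0,0,0,0,0,0],[0,0,0,0,0,0]]

```text
t: 22.48
tool_pos: [0.5904, 0.0895, 0.0255]
orientation: [2.697, 1.609, 0.002]
force: [-1.5, 0.1, 4.7]
opening: 0.0561
gripper_force: 18.0
```

>>> arm_command:
  deltas:
    - [[0,0,0,0,0,0],[0,0,0,0,0,0],[0,0,0,0,0,0],[0,0,0,0,0,0],[0,0,0,0,0,0],[0,0,0.5,0,0,0],[0,0,1.5,0,0,0],[0,0,3,0,0,0],[0,0,3,0,0,0],[0,0,3,0,0,0],[0,0,3,0,0,0],[0,0,1,0,0,0]]
  gripper: 1

```text
t: 23.48
tool_pos: [0.5924, 0.0897, 0.1806]
orientation: [2.695, 1.608, 0.011]
force: [0.6, 1.2, 0.6]
opening: 0.0932
gripper_force: 0.0
```

>>> arm_command:
  deltas:
    - [[0,2.8,0,0,0,0],[0,2.8,0,0,0,0],[0,2.8,0,0,0,0],[-0.1,2.8,0,0,0,0],[-0.1,2.8,0,0,0,0],[-0.1,2.8,0,0,0,0],[-0.1,2.8,0,0,0,0],[-0.1,2.8,0,0,0,0],[0,2.8,0,0,0,0],[0,2.1,0,0,0,0],[0,0,0,0,0,0]]

```text
t: 24.4
tool_pos: [0.5834, 0.3665, 0.1733]
orientation: [-2.694, -1.614, 0.001]
force: [-0.3, 0.3, 0.1]
opening: 0.0931
gripper_force: 0.0
```

```bash
python3 - <<'E'
from ov import *
ims={}
for n in M: ims[n]=eyes.read_camera(n); cv2.imwrite(f"pics/{n}4.png",ims[n])
s=monitor.read_state(); print(s["tool_pos"],s["orientation"])
overlay("pics/o4.png",ims,[("beaker",(.4995,-.0778,.005,0)),("tipbox",(.59,.0895,.005,-2.066)),("cover",(.5852,.3625,0,0))])
E
```

```text
[0.58427145 0.36285369 0.17338813] [ 2.69646587e+00  1.61157758e+00 -2.04298968e-03]
```

View pics/o4.png

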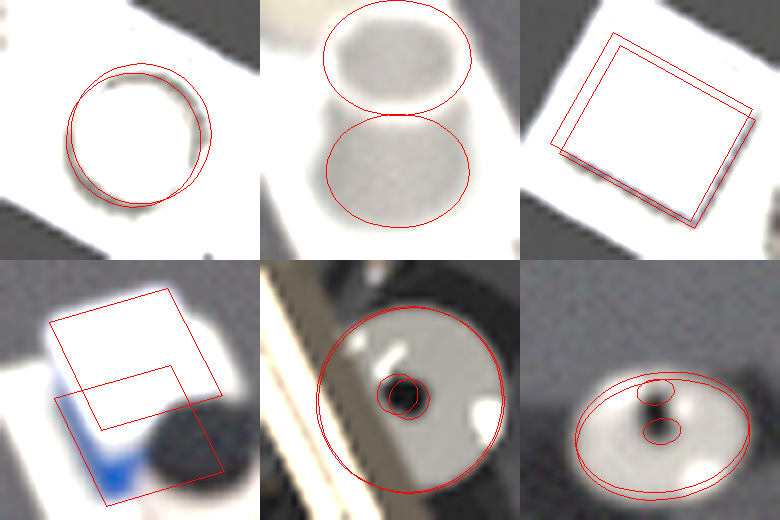

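Beaker and tip box sit as the model predicts: outlines match in both views, and the tip box is aligned with the row. The cover and knob match at (0.585, 0.3625), and the tool is above the knob. Descending.

>>> arm_command:
  deltas:
    - [[0.1,0,-2.0,0,0,0],[0,0,-2.5,0,0,0],[0,0,-2.5,0,0,0],[0,0,-2.5,0,0,0],[0,0,-2.3,0,0,0],[0,0,-1.8,0,0,0],[0,0,-1.2,0,0,0],[0,0,-0.8,0,0,0],[0,0,-0.5,0,0,0],[0,0,-0.2,0,0,0],[0,0,0,0,0,0],[0,0,0,0,0,0]]

```text
t: 25.5
tool_pos: [0.5866, 0.3628, 0.0127]
orientation: [2.698, 1.609, 0.003]
force: [-0.1, 0.8, -0.1]
opening: 0.093
gripper_force: 0.0
```

>>> arm_command:
  deltas:
    - [[-0.1,0,-0.2,0,0,0],[0,0,-0.15,0,0,0],[0,0,0,0,0,0],[0,0,0,0,0,0]]

```text
t: 25.83
tool_pos: [0.5848, 0.3626, 0.008]
orientation: [2.698, 1.61, 0.0]
force: [-0.4, -1.4, -0.4]
opening: 0.0927
gripper_force: 0.0
```

>>> arm_command:
  deltas:
    - [[0,0,0,0,0,0],[0,0,0,0,0,0],[0,0,0,0,0,0],[0,0,0,0,0,0],[0,0,0,0,0,0],[0,0,0,0,0,0],[0,0,0,0,0,0],[0,0,0,0,0,0],[0,0,0,0,0,0],[0,0,0,0,0,0],[0,0,0,0,0,0],[0,0,0,0,0,0]]
  gripper: -1
  squeeze: 25

```text
t: 26.83
tool_pos: [0.5848, 0.3625, 0.0078]
orientation: [-2.698, -1.61, 0.0]
force: [1.4, -0.7, 0.6]
opening: 0.0175
gripper_force: 13.3
```

>>> arm_command:
  deltas:
    - [[0,0,0.3,0,0,0],[0,0,1.0,0,0,0],[0,0,2.0,0,0,0],[0,0,2.8,0,0,0],[0,0,2.8,0,0,0],[0,0,2.5,0,0,0],[0,0,2.0,0,0,0],[0,0,1.2,0,0,0],[0,0,0.6,0,0,0],[-0.2,-1.0,0,0,0,0],[-0.4,-2.0,0,0,0,0],[-0.6,-3.0,0,0,0,0]]

```text
t: 27.83
tool_pos: [0.5714, 0.3025, 0.1575]
orientation: [-2.696, -1.612, 0.004]
force: [0.7, -0.6, -1.2]
opening: 0.0175
gripper_force: 25.0
```

>>> arm_command:
  deltas:
    - [[-0.7,-3.8,0,0,0,0],[-0.7,-3.8,0,0,0,0],[-0.7,-3.8,0,0,0,0],[-0.7,-3.8,0,0,0,0],[-0.7,-3.8,0,0,0,0],[-0.7,-3.7,0,0,0,0],[-0.7,-3.6,0,0,0,0],[-0.7,-3.4,0,0,0,0],[-0.7,-3.0,0,0,0,0],[-0.5,-2.5,0,0,0,0],[-0.3,-1.6,0,0,0,0],[-0.2,-1.2,0,0,0,0]]

```text
t: 28.83
tool_pos: [0.4977, -0.0794, 0.1578]
orientation: [-2.698, -1.606, 0.004]
force: [0.5, 0.6, -0.6]
opening: 0.0174
gripper_force: 25.0
```

>>> arm_command:
  deltas:
    - [[0,0,-0.5,0,0,0],[0,0,-1.0,0,0,0],[0,0,-1.2,0,0,0],[0,0,-0.8,0,0,0],[0,0,-0.5,0,0,0],[0,0,0,0,0,0],[0,0,0,0,0,0]]

```text
t: 29.42
tool_pos: [0.4995, -0.0768, 0.1192]
orientation: [-2.696, -1.61, 0.001]
force: [0.1, -0.1, -0.2]
opening: 0.0174
gripper_force: 25.0
```

```bash
python3 - <<'E'
from ov import *
s=monitor.read_state(); p=s["tool_pos"]; print(p,s["orientation"],s["force"],s["gripper_force"])
PARTS["beaker"]=PARTS["beaker"]+[q+[p[0]-.4995,p[1]+.0778,p[2]-.008-.005] for q in PARTS["cover"]]
ims={}
for n in M: ims[n]=eyes.read_camera(n); cv2.imwrite(f"pics/{n}5.png",ims[n])
overlay("pics/o5.png",ims,[("beaker",(.4995,-.0778,.005,0))],h=26,wid=2)
E
```

```text
[ 0.49949521 -0.07683646  0.11917197] [-2.69633842e+00 -1.61035549e+00  1.42492805e-03] [ 0.06108002 -0.13198421 -0.24318181] 24.999885857105255
```

View pics/o5.png

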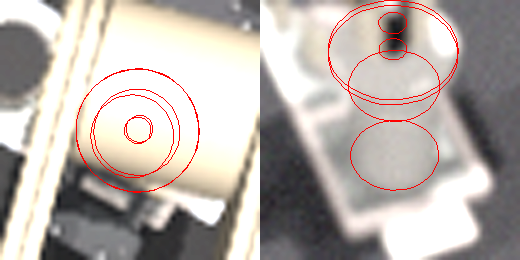

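The side view shows the cover level, with its knob at the predicted spot (393,30) above the beaker. Lowering.

>>> arm_command:
  deltas:
    - [[0,0,-0.4,0,0,0],[0,-0.1,-0.7,0,0,0],[0,0,-0.7,0,0,0],[0,0,-0.5,0,0,0],[0,0,-0.3,0,0,0],[0,0,-0.2,0,0,0],[0,0,-0.1,0,0,0],[0,0,0,0,0,0],[0,0,0,0,0,0]]

```text
t: 30.27
tool_pos: [0.5, -0.0785, 0.091]
orientation: [2.698, 1.609, 0.0]
force: [1.2, 0.3, -1.2]
opening: 0.0178
gripper_force: 25.0
```

>>> arm_command:
  deltas:
    - [[0,0,-0.1,0,0,0],[0,0,0,0,0,0],[0,0,0,0,0,0]]

```text
t: 30.52
tool_pos: [0.4999, -0.0785, 0.09]
orientation: [2.698, 1.609, 0.0]
force: [0.4, 0.0, -0.8]
opening: 0.0178
gripper_force: 25.0
```

>>> arm_command:
  deltas:
    - [[0,0,-0.1,0,0,0],[0,0,-0.1,0,0,0],[0,0,0,0,0,0],[0,0,0,0,0,0]]

```text
t: 30.85
tool_pos: [0.4998, -0.0785, 0.0878]
orientation: [-2.698, -1.609, 0.0]
force: [0.2, -0.1, -0.7]
opening: 0.0174
gripper_force: 25.0
```

>>> arm_command:
  deltas:
    - [[0,0,-0.07,0,0,0],[0,0,0,0,0,0],[0,0,0,0,0,0]]

```text
t: 31.1
tool_pos: [0.5, -0.0786, 0.0878]
orientation: [2.698, 1.609, 0.0]
force: [-2.3, 0.4, 5.8]
opening: 0.0172
gripper_force: 25.0
```

>>> arm_command:
  deltas:
    - [[0,0,0,0,0,0],[0,0,0,0,0,0],[0,0,0,0,0,0],[0,0,0,0,0,0],[0,0,0,0,0,0],[0,0,0.3,0,0,0],[0,0,1.0,0,0,0],[0,0,2.5,0,0,0],[0,0,3,0,0,0],[0,0,3,0,0,0],[0,0,3,0,0,0],[0,0,1,0,0,0]]
  gripper: 0

```text
t: 32.1
tool_pos: [0.502, -0.0791, 0.2315]
orientation: [2.693, 1.607, 0.009]
force: [0.0, 0.3, 0.5]
opening: 0.0464
gripper_force: 0.0
```

>>> arm_command:
  deltas:
    - [[-0.8,-3.5,0,0,0,0],[-0.8,-3.5,0,0,0,0],[-0.8,-3.5,0,0,0,0],[-0.8,-3.5,0,0,0,0],[-0.8,-3.5,0,0,0,0],[-0.8,-3.5,0,0,0,0],[-0.8,-3.5,0,0,0,0],[-0.8,-3.5,0,0,0,0],[0,-3.5,0,0,0,0],[0,-2.5,0,0,0,0],[0,0,0,0,0,0],[0,0,0,0,0,0]]

```text
t: 33.1
tool_pos: [0.4351, -0.4194, 0.2245]
orientation: [-2.699, -1.606, 0.0]
force: [0.6, 0.6, -0.4]
opening: 0.0465
gripper_force: 0.0
```

```bash
python3 - <<'E'
from h import *
t=[]
for n in M:
    im=eyes.read_camera(n); cv2.imwrite(f"pics/{n}6.png",im)
    u,v=proj(n,[.55,.0,.05])[0].astype(int); t.append(cv2.resize(im[v-55:v+55,u-55:u+55],(400,400),interpolation=cv2.INTER_CUBIC))
cv2.imwrite("pics/b6.png",np.hstack(t))
E
```

```text
(no output)
```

View pics/b6.png

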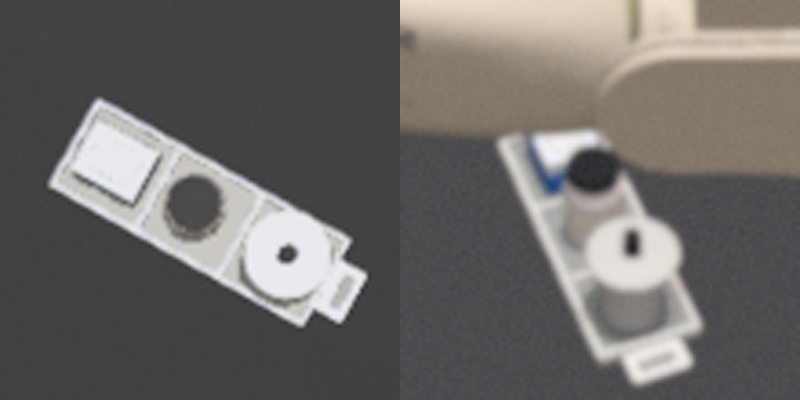

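The tip box, jar and covered beaker each stand inside their bays. The cover is level and centred on the beaker with the knob up at (287,253), and the arm is clear. Handing in.

```bash
python3 -c "
from plant import ticket; print(ticket.close_job())"
```

```text
the job is handed in; nothing more can be done
None
```

I loaded the carrier and handed the job in: beaker with its cover on (knob up) in the tab bay, jar in the middle bay, tip box in the far bay along the row. Everything is released; the verdict was not shown.

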